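Latch the blue electrical box's sliding lid

TASK

Close up the blue electrical box: swing the wire loop of its toggle latch over so that it drops behind the keeper hook on the sliding lid, then press the red lever all the way down flat, so that the lid is pulled tight. The grey box is still being wired, so leave its latch open, and leave everything else on the bench where it is.

Things in the scene. Friction and masses are not known exactly. Their poses are not given: they have to be found in the camera images.
- blue_box: Blue plastic electrical box screwed to the bench, 200 x 120 mm, top 70 mm high (lid rails 73 mm). Origin: centre of the underside; z up; x along its length from the latch end to the lid end. The toggle latch stands on the fixed deck, the -x part of the top; the lid is the +x part, from x = -10 mm on, and slides along x.
- blue_pin (a point): Middle of the pin, parallel to the box's y, about which the blue box's red lever turns: x = -30, y = 0, z = 84 mm from the box's origin. Axes as the box's. The wire loop (64 mm long, 42 mm wide, 5 to 6 mm wire; the lever passes through it) turns on a second pin, on the lever 20 mm from this one: x = -50, z = 80 mm with the lever flat, about x = -28, z = 104 mm with it raised.
- blue_lever (a joint): Angle (rad) of the blue box's red lever, a plate 24 mm wide, 4 mm thick, reaching 54 mm from its pin. 0: flat, pointing along the box's -x, upper face 18 mm above the deck. 1.57: upright; 2.1: its stop, leaning towards the lid. It starts 1.8 to 2.05, stays where left, and goes down by pushing its end over towards the box's -x, then down: under 6 N.
- blue_bar (a point): Middle of the yellow crossbar (6 mm thick, along the box's y) at the free end of the blue box's loop. It starts 155 to 170 mm above the bench: loop up, leaning 10 to 27 degrees back to the box's -x against a stop, crossbar at least 15 mm higher than the lever's end. Pushed lightly to the box's +x until past upright, it falls by itself onto the keeper, beyond the hook.
- blue_keeper (a point): Seat of the steel keeper on the blue box's lid, 83 mm above the bench: where the crossbar's middle lies when hooked. Axes as the box's. On its -x side stands the hook, 26 mm wide, top 91 mm above the bench; on its +x side is a ledge 30 mm long, 80 mm above the bench, on which the fallen crossbar rests until drawn in. Moves with the lid.
- blue_lid (a joint): Slide of the blue box's lid, m. 0: shut against its rubber seal; positive: open by that much along the box's +x. It starts 5 to 9 mm open; the seal pushes it back open with a few newtons unless it is latched.
- grey_bar (a point): Middle of the yellow crossbar of the wire loop on the grey box, a bystander of the same make and size, its latch open in the same way; it stays as it is.
- screwdriver_rack: Bystander: steel slot rack with five upright screwdrivers, fixed, 70 x 220 mm, 175 mm high. Origin: centre of the underside.
- diffuser: Bystander: glass light diffuser, a bowl 130 mm across and 45 mm high, loose. Origin: centre of the underside.
- bolt: Bystander: stainless steel bolt standing on its hexagonal head, 24 mm across, 51 mm high, loose. Origin: centre of the underside.
- wood_block: Bystander: small wooden block 60 x 40 x 30 mm, loose. Origin: centre of the underside.
- tape_measure: Bystander: yellow tape measure 65 x 35 x 60 mm, loose. Origin: centre of the underside.

How it is judged:
On the way:
1. the loop lies over the keeper, behind its hook, with the lever still raised (x of blue_bar in the frame of blue_keeper between -0.004 and 0.028 m and z of blue_bar in the frame of blue_keeper between -0.006 and 0.006 m and value of joint blue_lever above 1 rad), for 0.2 s.
At the end, for the whole second after the job is handed in: The blue box's lever is at rest pressed flat (within 0.15 rad), its lid is shut to within 2 mm, and the crossbar of its loop sits hooked in the keeper (within 6 mm along the box and in height) (value of joint blue_lever below 0.15 rad and value of joint blue_lid below 0.002 m and x of blue_bar in the frame of blue_keeper between -0.006 and 0.006 m and z of blue_bar in the frame of blue_keeper between -0.006 and 0.006 m and velocity of joint blue_lever between -0.1 and 0.1 rad/s); the robot touches nothing.
It fails at once if the grey box's latch is moved (its loop by more than 25 mm) (distance of grey_bar from where it was at the start of the episode above 0.025 m).
It fails at once if the diffuser, bolt, wooden block or tape measure is pushed more than 25 mm away (distance of any of diffuser, bolt, wood_block, tape_measure from where it was at the start of the episode above 0.025 m).
It fails at once if the screwdriver rack is struck (more than 15 N) (contact force between the arm and screwdriver_rack above 15 N).
It also fails if it takes over 35 s, if anything falls off the work surface, if the arm or the gripper's body presses on something with over 40 N, if the wrist force passes 120 N, or if a joint passes its speed limit or range.

ROBOT

A 6-joint arm with a two-finger parallel gripper is mounted at the origin on the work surface. World frame = base frame: x ahead of the robot, y to its left, z up, the work surface at z = 0. Lengths are in m, angles in rad, forces in N, time in s.
With the tool pointing down it reaches from about 0.225 to 0.875 m from the base axis. Payload 3.4 kg.
Tool frame: the origin (TCP) lies on the centre line of the jaws, within the pads' length; the fingertips stand 19 mm ahead of it and the grasp point (between the pads) is the TCP (nose_length is the distance from the TCP to the fingertips, in m); z points along the fingers, y is the direction in which the jaws open and shut (so a half turn about z gives the same grasp; the last joint's range is limited). The gripper opens to 85 mm and grips with 20 to 120 N. Pads are 22 mm wide; open, the fingers measure 114 mm over their backs; the gripper's body (76 mm by 85 mm) begins 54 mm behind the grasp point. The pads swing forward as they close: fully open they stand 13 mm farther back than shut.
Start: joints at [1.005, 0.276, 1.505, -0, 1.361, -0.121], TCP at [0.247, 0.519, 0.25] pointing down, gripper open.
Joint ranges: [-2.89, 2.89], [-0.75, 2.08], [0.22, 2.7], [-1.18, 4.32], [0.11, 2.71], [-2.7, 2.7]. Speed limits (rad/s): [2.57, 2.57, 3.14, 3.14, 3.14, 3.14].

INTERFACE

Orientations are given as a unit quaternion [w, x, y, z].
In Python, from rig import * gives the robot as it stands.
- The arm moves only by the shell command python3 -m jog 'ROWS' [OPENING] [FORCE]. ROWS is JSON, one flat list of numbers, 6 for each row, row after row: the shift along the tool's x, y, z in mm, then the turn, a rotation vector about the tool's x, y, z in degrees. In form: [tx, ty, tz, wx, wy, wz, tx, ty, tz, wx, wy, wz, ...]. A call has 1 to 10 rows; each row is the pose to reach, as a shift and turn from the pose commanded when the call began, along the tool's axes at that moment; what a row does not reach only later rows make up. A row lasts 1/8 s, in which the tool goes at most 62.5 mm and 10.7 degrees, less where a joint would pass 70% of its speed; a pose out of reach is approached as far as the arm can. A call with a gripper value outside its range is refused whole. OPENING is the closure, from 0 (fully open) to 1 (shut), set as the call begins (- or left out, the last holds). The fingers move at their own pace and stop on an object; FORCE is the grip in N (left out, the last holds). Time passes only in rows, so rows that repeat a pose let the fingers close. It gives the time, the measured TCP pose, the force and the opening at its end, in the units of the state.
- get_state(): the state, without advancing time (a new reading comes with each control period).
- get_image(name): name is "side" or "top"; returns a dict with "frame" (420x560x3 uint8, red, green, blue), "camera_matrix" (3x3 intrinsics, pixels), "rvec" (rotation vector, rad) and "tvec" (3), from world to camera coordinates, as OpenCV has them. Camera axes: x right, y down, z forward; pixel columns grow to the right and rows downward; lengths in m; the calibration is good to about 2 mm. A picture is of the moment at which its call begins. There is no depth.
- sign_off(): hands the job in, once; it reports no verdict.
The state is a dict: "clock": time; "qpos": joint angles; "qd": joint speeds; "effort": joint torques, N m; "position": TCP position; "ee_rot": TCP orientation; "contact_force": force on the tool from outside, world axes, zero at the start; "moment": the same for the moment, N m; "width": finger opening in m.
Only numpy, scipy, OpenCV 4.12 (cv2) and the standard library are available. Lean on these libraries where they do the work, as an engineer would, in place of code of your own. Each camera call takes 0.05 s, during which the arm holds its last target.

## Working session

There is one attempt and no reset: what is moved stays moved. The work goes in short steps, Python scripts to look and compute and a shell command to move; the robot and the scene stay as the last step left them, time stands still between calls to the robot, and variables do not carry over. Pictures are saved under pics/ and viewed, and the job is handed in when it is done.

```bash
mkdir -p pics; python3 - <<'E'
from rig import *
import cv2
s=get_state();print(s)
for n in("side","top"):
    d=get_image(n);cv2.imwrite(f"pics/{n}0.png",d["frame"][:,:,::-1]);print(n,d["camera_matrix"],d["rvec"],d["tvec"])
E
```

```text
{'clock': 0.0, 'qpos': array([ 1.00500372e+00,  2.76571833e-01,  1.50614436e+00, -2.58034194e-05,
        1.36069139e+00, -1.21021751e-01]), 'qd': array([-0.00073248, -0.00080246,  0.00079796,  0.00151694,  0.00028539,
        0.00129572]), 'effort': array([ 2.27756132e-04, -4.16773510e+01, -2.45802319e+01, -2.04192356e-04,
        1.10724242e-02, -2.19519421e-05]), 'position': array([0.24714826, 0.51862093, 0.24944841]), 'ee_rot': array([-2.93661755e-04,  2.20554206e-01,  9.75374297e-01, -8.58727607e-04]), 'contact_force': array([-0.54640486,  1.09892903, -0.36394126]), 'moment': array([ 0.02495042, -0.01413494, -0.00772172]), 'width': 0.08549319493469765}
side [[408.26906069   0.         282.63101894]
 [  0.         408.26906069 212.52644492]
 [  0.           0.           1.        ]] [ 2.30754478 -0.36763993  0.17146009] [-0.54936627  0.17408328  1.22005936]
top [[399.50284006   0.         276.24255831]
 [  0.         399.50284006 209.41153347]
 [  0.           0.           1.        ]] [ 2.12666768 -2.10796787  0.1851753 ] [0.00562314 0.59123875 1.03931981]
```

View pics/side0.png

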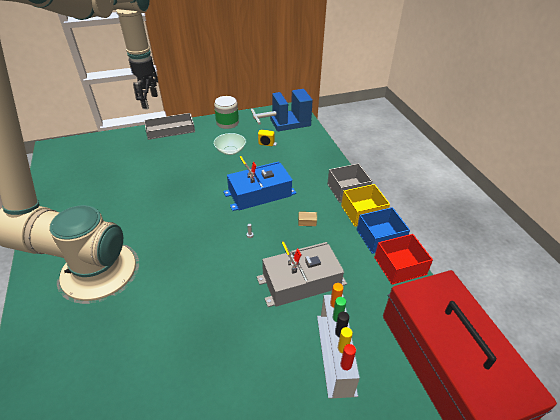

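View pics/top0.png

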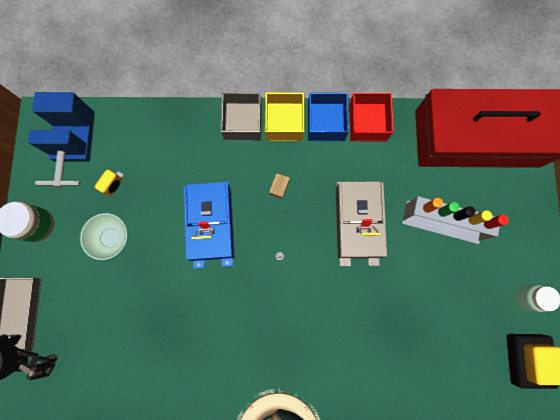

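The blue box is at about (208,222) in the top view and (260,185) in the side view. Its -x end faces the robot. I'll enlarge both.

```bash
python3 - <<'E'
import cv2
a=cv2.imread("pics/side0.png")[140:220,210:310];cv2.imwrite("pics/side0c.png",cv2.resize(a,None,fx=7.5,fy=7.5,interpolation=cv2.INTER_CUBIC))
a=cv2.imread("pics/top0.png")[175:275,165:255];cv2.imwrite("pics/top0c.png",cv2.resize(a,None,fx=6,fy=6,interpolation=cv2.INTER_CUBIC))
E
```

```text
(no output)
```

View pics/side0c.png

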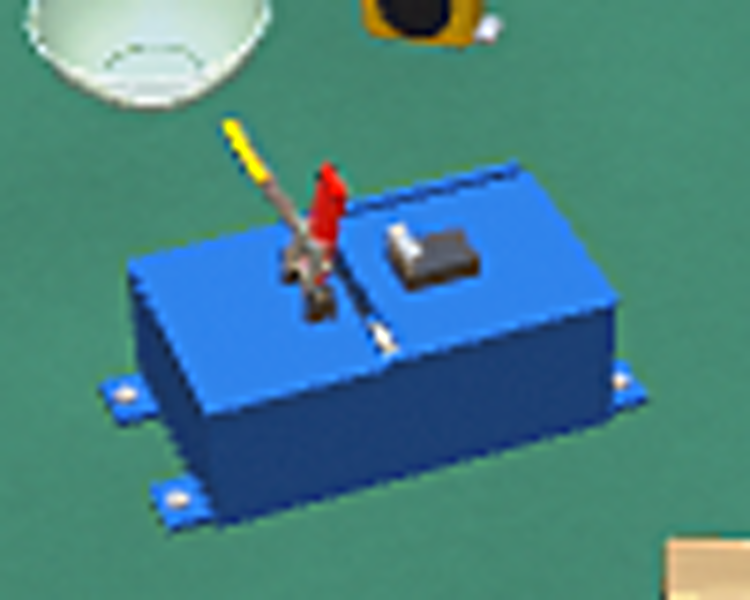

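View pics/top0c.png

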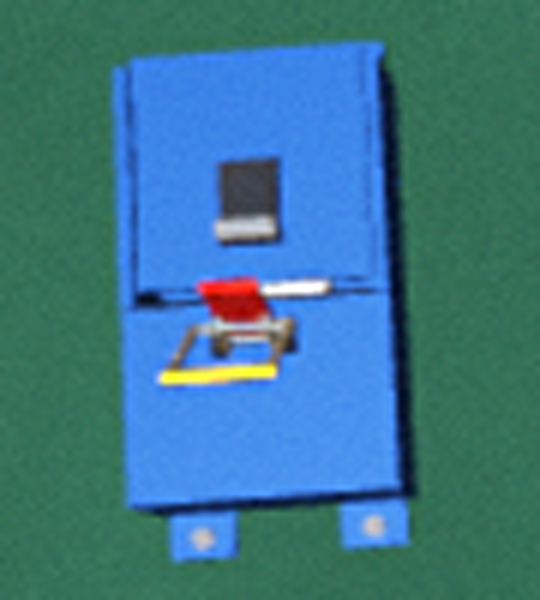

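```bash
cat > h.py <<'E'
from rig import *
import cv2,numpy as np
from scipy.optimize import least_squares
K={'side':(np.array([[408.269,0,282.631],[0,408.269,212.526],[0,0,1]]),np.array([2.30754478,-0.36763993,0.17146009]),np.array([-0.54936627,0.17408328,1.22005936])),
'top':(np.array([[399.503,0,276.2426],[0,399.503,209.4115],[0,0,1]]),np.array([2.12666768,-2.10796787,0.1851753]),np.array([0.00562314,0.59123875,1.03931981]))}
def pr(n,P): 
    k,r,t=K[n];return cv2.projectPoints(np.array(P,float).reshape(-1,3),r,t,k,None)[0].reshape(-1,2)
def tri(us,ut):
    Ps=[]
    for n in('side','top'):
        k,r,t=K[n];Ps.append(k@np.c_[cv2.Rodrigues(r)[0],t])
    X=cv2.triangulatePoints(Ps[0],Ps[1],np.array(us,float).reshape(2,1),np.array(ut,float).reshape(2,1)).ravel();X=X[:3]/X[3]
    return X,pr('side',X)[0]-us,pr('top',X)[0]-ut
def W(p,L):
    x,y,a=p;L=np.array(L,float).reshape(-1,3);c,s=np.cos(a),np.sin(a)
    return np.c_[x+c*L[:,0]-s*L[:,1],y+s*L[:,0]+c*L[:,1],L[:,2]]
def loc(p,X):
    x,y,a=p;c,s=np.cos(a),np.sin(a);d=np.array(X)-[x,y,0];return np.array([c*d[0]+s*d[1],-s*d[0]+c*d[1],d[2]])
E
python3 - <<'E'
from h import *
obs=[('top',[128,507],[-.1,.06,.07]),('top',[400,492],[-.1,-.06,.07]),('top',[113,68],[.1,.06,.073]),
('side',[207,415],[-.1,-.06,.07]),('side',[130,262],[-.1,.06,.07]),('side',[222,525],[-.1,-.06,0]),('side',[613,302],[.1,-.06,.073]),('side',[610,425],[.1,-.06,0])]
px=lambda n,u:(np.array(u)/6+[165,175]) if n=='top' else np.array(u)/7.5+[210,140]
f=lambda p:np.concatenate([pr(n,W(p,L))[0]-px(n,u) for n,u,L in obs])
r=least_squares(f,[.5,.2,0]);p=r.x;print(p,np.degrees(p[2]));print(r.fun.reshape(-1,2).round(2))
for nm,s,t in[('bar',[249,152],[218,374]),('barend+',[232,123],[160,378]),('barend-',[266,180],[276,370]),('lever',[333,172],[230,287]),('hook',[403,240],[247,222])]:
    X,e1,e2=tri(px('side',s),px('top',t));print(nm,X.round(4),loc(p,X).round(4),e1.round(2),e2.round(2))
E
```

```text
[0.55590774 0.19569104 0.08068419] 4.62286327759586
[[-0.01  0.08]
 [-0.14 -0.68]
 [ 0.14 -0.21]
 [-0.13  0.09]
 [-0.58 -0.12]
 [-0.79  0.64]
 [ 0.32  0.17]
 [ 0.2  -0.48]]
bar [0.5014 0.1917 0.161 ] [-0.0547  0.0005  0.161 ] [-0.32  0.06] [ 0.07 -0.45]
barend+ [0.4996 0.2154 0.1609] [-0.0546  0.0242  0.1609] [-0.31  0.05] [ 0.07 -0.45]
barend- [0.5031 0.1679 0.1622] [-0.0549 -0.0234  0.1622] [-0.31  0.06] [ 0.07 -0.44]
lever [0.5399 0.1924 0.141 ] [-0.0162 -0.0019  0.141 ] [-0.18  0.03] [ 0.04 -0.25]
hook [0.5746 0.1962 0.0919] [ 0.0187 -0.001   0.0919] [ 0.34 -0.07] [-0.08  0.47]
```

Bar at local (-55, 0, 161) mm, lever end at about (-16, 0, 140), hook at x = 19. Next is a helper that turns local targets into tool shifts.

```bash
cat >> h.py <<'E'
from scipy.spatial.transform import Rotation as R
BOX=[0.5559,0.1957,0.0807]
def shifts(*L):
    """local fx,fy,tipz (m), finger pointing down, tool x = box -x -> tool shift mm, rotvec deg"""
    s=get_state();q=s['ee_rot'];R0=R.from_quat([*q[1:],q[0]])
    a=BOX[2]; Rt=R.from_matrix(np.array([[-np.cos(a),-np.sin(a),0],[-np.sin(a),np.cos(a),0],[0,0,-1]]).T)
    print('now local tip',(loc(BOX,s['position'])*1000-[0,0,19]).round(1),'t',s['clock'],'F',s['contact_force'].round(1))
    w=np.degrees((R0.inv()*Rt).as_rotvec())
    for l in L:
        t=W(BOX,l)[0]+[0,0,.019]
        print(l,(R0.inv().apply(t-s['position'])*1000).round(1),w.round(2))
E
python3 -c "
from h import *
shifts([-.095,0,.23],[-.095,0,.152])"
```

```text
now local tip [-281.7  346.8  230.5] t 0.1 F [-0.5 -0.1  0.1]
[-0.095, 0, 0.23] [-335.5 -206.4    0.8] [ -0.09  -0.04 -30.11]
[-0.095, 0, 0.152] [-335.5 -206.2   78.8] [ -0.09  -0.04 -30.11]
```

```bash
python3 -m jog '[-40,-26,0,0,0,-4, -85,-52,0,0,0,-8, -130,-80,0,0,0,-12, -175,-108,0,0,0,-16, -220,-135,0,0,0,-20, -265,-163,0,0,0,-24, -310,-190,0,0,0,-28, -335.5,-206.4,0,0,0,-30.1, -335.5,-206.4,0,0,0,-30.1, -335.5,-206.4,0,0,0,-30.1]' 1 40; python3 -c "
from h import *
shifts([-.095,0,.152],[-.029,0,.152])"
```

```text
clock: 1.35
position: [0.4608, 0.1888, 0.25]
ee_rot: [-0.001, -0.04, 0.999, 0.0]
contact_force: [-0.8, 0.4, -1.2]
width: -0.0001
now local tip [-95.3   0.8 231. ] t 1.35 F [-0.8  0.4 -1.2]
[-0.095, 0, 0.152] [-0.4 -0.9 79. ] [ 0.04 -0.07 -0.04]
[-0.029, 0, 0.152] [-66.4  -0.8  78.9] [ 0.04 -0.07 -0.04]
```

```bash
python3 -m jog '[0,-1,40,0,0,0, 0,-1,79,0,0,0, 0,-1,79,0,0,0, 0,-1,79,0,0,0]'; python3 - <<'E'
from h import *
shifts([-.029,0,.152])
d=get_image('side');cv2.imwrite('pics/s1.png',cv2.resize(d['frame'][100:220,190:330,::-1],None,fx=5,fy=5,interpolation=cv2.INTER_CUBIC))
E
```

```text
clock: 1.85
position: [0.462, 0.1884, 0.1725]
ee_rot: [0.001, -0.041, 0.999, 0.0]
contact_force: [-0.2, 0.3, 0.4]
width: -0.0001
now local tip [-94.1   0.3 153.5] t 1.85 F [-0.2  0.3  0.4]
[-0.029, 0, 0.152] [-65.1  -0.4   1.7] [0.03 0.11 0.06]
```

View pics/s1.png

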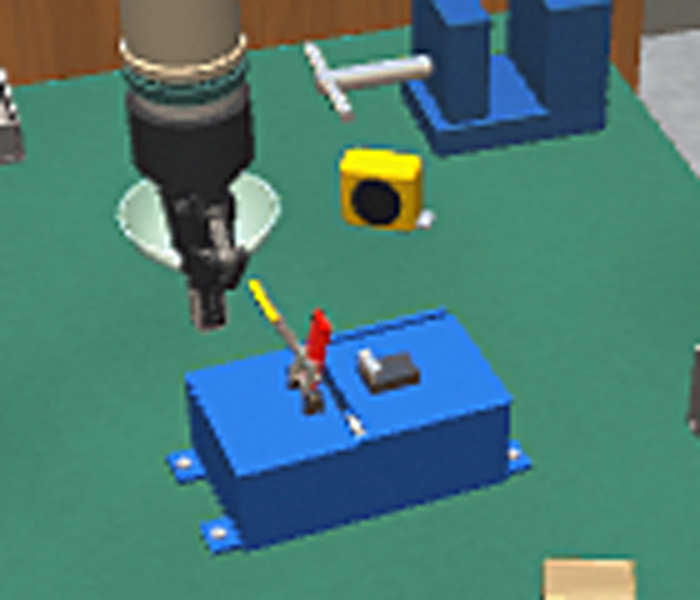

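The closed fingertips are at about (208,325) in the crop, in front of the bar at (262,300), and clear of it. I'll push slowly towards the lid.

```bash
python3 -m jog '[-15,0,1,0,0,0, -25,0,1,0,0,0, -32,0,1,0,0,0, -39,0,1,0,0,0, -46,0,1,0,0,0, -52,0,1,0,0,0, -58,0,1,0,0,0, -62,0,1,0,0,0, -65,0,1,0,0,0, -65,0,1,0,0,0]'; python3 - <<'E'
from h import *
shifts([-.029,0,.152])
d=get_image('side');cv2.imwrite('pics/s2.png',cv2.resize(d['frame'][100:220,190:330,::-1],None,fx=5,fy=5,interpolation=cv2.INTER_CUBIC))
E
```

```text
clock: 3.15
position: [0.5265, 0.1926, 0.1703]
ee_rot: [0.0, -0.04, 0.999, 0.0]
contact_force: [0.9, -0.5, -0.1]
width: 0.0
now local tip [-29.6  -0.7 151.3] t 3.15 F [ 0.9 -0.5 -0.1]
[-0.029, 0, 0.152] [-0.6  0.7 -0.7] [ 0.    0.   -0.01]
```

View pics/s2.png

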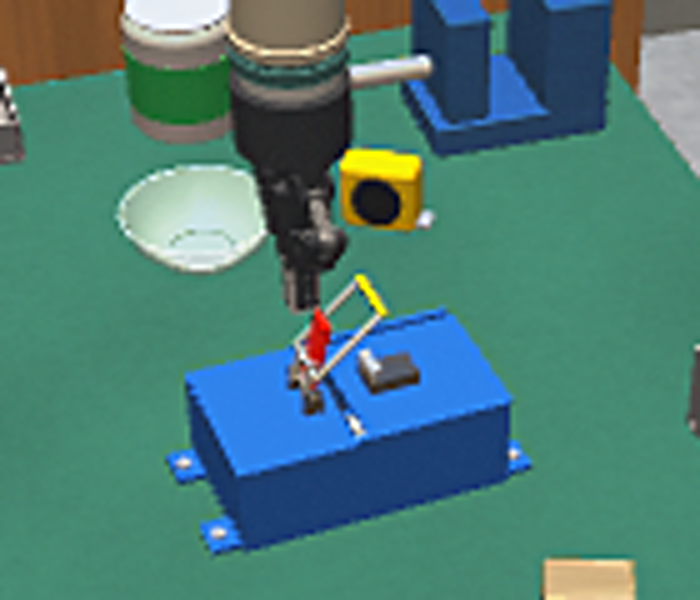

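The loop is past upright and falling towards the lid, with the bar at (370,295). I'll raise the tool while it drops, then look.

```bash
python3 -m jog '[0,0,-15,0,0,0, 0,0,-25,0,0,0, 0,0,-25,0,0,0, 0,0,-25,0,0,0, 0,0,-25,0,0,0, 0,0,-25,0,0,0]'; python3 - <<'E'
from h import *
shifts([.012,0,.175],[.012,0,.127])
for n,(a,b,c,e) in dict(side=(140,200,230,300),top=(185,255,180,250)).items():
  d=get_image(n);cv2.imwrite(f'pics/{n}3.png',cv2.resize(d['frame'][a:b,c:e,::-1],None,fx=8,fy=8,interpolation=cv2.INTER_CUBIC))
E
```

```text
clock: 3.95
position: [0.5262, 0.1926, 0.1949]
ee_rot: [-0.0, -0.04, 0.999, -0.0]
contact_force: [0.7, 0.5, -0.1]
width: 0.0001
now local tip [-29.9  -0.7 175.9] t 3.95 F [ 0.7  0.5 -0.1]
[0.012, 0, 0.175] [-41.9   0.7   0.9] [-0.   -0.04 -0.01]
[0.012, 0, 0.127] [-41.9   0.7  48.9] [-0.   -0.04 -0.01]
```

View pics/side3.png

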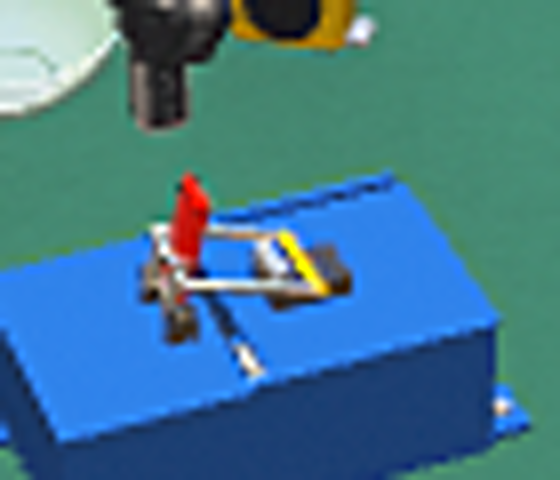

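View pics/top3.png

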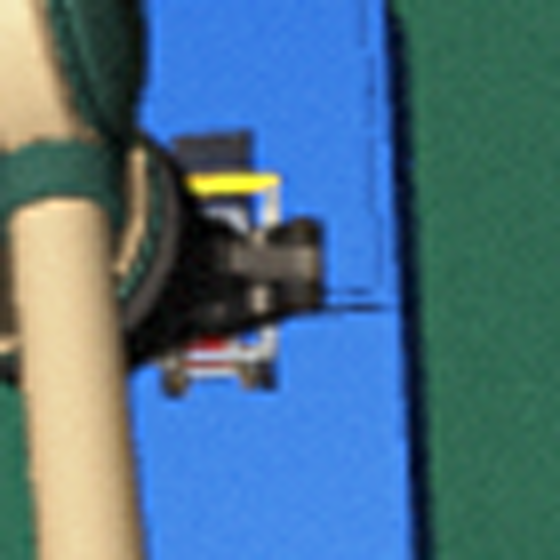

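The yellow bar at side (303,262) lies beyond the hook at (270,250), and the lever is still up. Now I'll move over to the lid side of the lever and down.

```bash
python3 -m jog '[-20,0.5,0,0,0,0, -42,0.5,0,0,0,0, -42,0.5,0,0,0,0, -42,0.5,25,0,0,0, -42,0.5,47,0,0,0, -42,0.5,47,0,0,0, -42,0.5,47,0,0,0]'; python3 - <<'E'
from h import *
# tip corner path: corner = fx-11
L=[]
for th in [105,95,85,75,65,55,45,35,25,15,8,3,-2]:
    t=np.radians(th);r=.047;n=np.array([np.sin(t),np.cos(t)])*.004
    L.append([-.030-r*np.cos(t)+n[0]+.011,0,.084+r*np.sin(t)+n[1]])
L=[[round(float(v),4) for v in l] for l in L]
shifts(*L)
d=get_image('side');cv2.imwrite(f'pics/s4.png',cv2.resize(d['frame'][130:200,220:310,::-1],None,fx=8,fy=8,interpolation=cv2.INTER_CUBIC))
E
```

```text
clock: 4.92
position: [0.5681, 0.1966, 0.1491]
ee_rot: [0.0, -0.04, 0.999, 0.0]
contact_force: [0.1, -1.0, 0.2]
width: 0.0002
now local tip [ 1.220e+01 -1.000e-01  1.301e+02] t 4.925 F [ 0.1 -1.   0.2]
[-0.003, 0.0, 0.1284] [15.2  0.1  1.7] [ 0.01  0.04 -0.  ]
[-0.0109, 0.0, 0.1305] [23.1  0.1 -0.4] [ 0.01  0.04 -0.  ]
[-0.0191, 0.0, 0.1312] [31.3  0.1 -1.1] [ 0.01  0.04 -0.  ]
[-0.0273, 0.0, 0.1304] [39.5  0.1 -0.3] [ 0.01  0.04 -0.  ]
[-0.0352, 0.0, 0.1283] [47.4  0.1  1.8] [ 0.01  0.04 -0.  ]
[-0.0427, 0.0, 0.1248] [55.   0.1  5.3] [ 0.01  0.04 -0.  ]
[-0.0494, 0.0, 0.1201] [61.7  0.1  9.9] [ 0.01  0.04 -0.  ]
[-0.0552, 0.0, 0.1142] [67.5  0.1 15.8] [ 0.01  0.04 -0.  ]
[-0.0599, 0.0, 0.1075] [72.2  0.1 22.5] [ 0.01  0.04 -0.  ]
[-0.0634, 0.0, 0.1] [75.7  0.1 30. ] [ 0.01  0.04 -0.  ]
[-0.065, 0.0, 0.0945] [77.3  0.1 35.5] [ 0.01  0.04 -0.  ]
[-0.0657, 0.0, 0.0905] [78.   0.1 39.5] [ 0.01  0.04 -0.  ]
[-0.0661, 0.0, 0.0864] [78.4  0.1 43.6] [ 0.01  0.04 -0.  ]
```

View pics/s4.png

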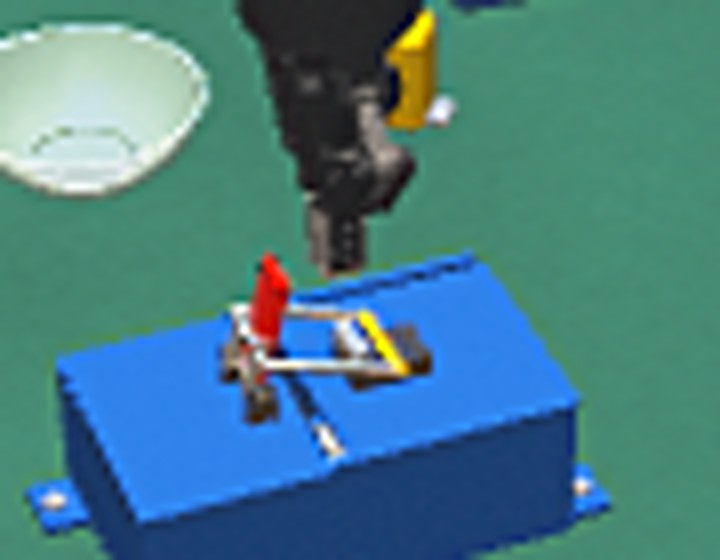

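```bash
python3 -m jog '[8,0,2,0,0,0, 15,0,2,0,0,0, 23,0,2,0,0,0, 31,0,2,0,0,0, 39.5,0,2,0,0,0, 47.5,0,4,0,0,0, 55,0,7,0,0,0, 62,0,12,0,0,0, 62,0,12,0,0,0]'; python3 - <<'E'
from h import *
shifts([-.0552,0,.1142],[-.0599,0,.1075],[-.0634,0,.1],[-.065,0,.0945],[-.0657,0,.0905],[-.0661,0,.0864])
d=get_image('side');cv2.imwrite(f'pics/s5.png',cv2.resize(d['frame'][130:200,220:310,::-1],None,fx=8,fy=8,interpolation=cv2.INTER_CUBIC))
E
```

```text
clock: 6.1
position: [0.5049, 0.1913, 0.1356]
ee_rot: [-0.001, -0.04, 0.999, -0.0]
contact_force: [0.5, 0.4, -0.0]
width: 0.0002
now local tip [-51.2  -0.2 116.6] t 6.1 F [ 0.5  0.4 -0. ]
[-0.0552, 0, 0.1142] [4.  0.2 2.4] [-0.01 -0.15 -0.  ]
[-0.0599, 0, 0.1075] [8.6 0.2 9.2] [-0.01 -0.15 -0.  ]
[-0.0634, 0, 0.1] [12.1  0.2 16.7] [-0.01 -0.15 -0.  ]
[-0.065, 0, 0.0945] [13.7  0.2 22.2] [-0.01 -0.15 -0.  ]
[-0.0657, 0, 0.0905] [14.4  0.2 26.2] [-0.01 -0.15 -0.  ]
[-0.0661, 0, 0.0864] [14.8  0.2 30.3] [-0.01 -0.15 -0.  ]
```

View pics/s5.png

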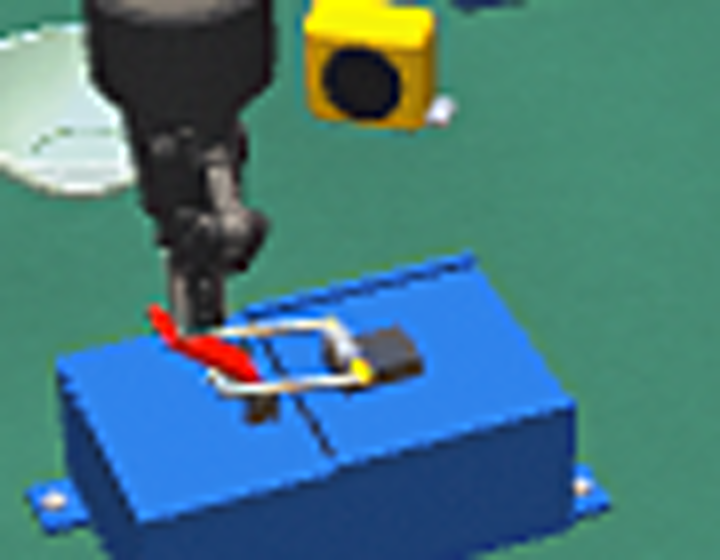

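The lever is about half down with its end at (155,312), the bar at (360,372) is drawn in behind the hook, and the lid gap has closed. I'll continue down.

```bash
python3 -m jog '[5,0,4,0,0,0, 9,0,10,0,0,0, 12,0,17,0,0,0, 14,0,22,0,0,0, 15,0,26,0,0,0, 15,0,28,0,0,0, 15,0,29,0,0,0, 15,0,29,0,0,0]'; python3 - <<'E'
from h import *
shifts()
d=get_image('side');cv2.imwrite(f'pics/s6.png',cv2.resize(d['frame'][130:200,220:310,::-1],None,fx=8,fy=8,interpolation=cv2.INTER_CUBIC))
E
```

```text
clock: 7.15
position: [0.4915, 0.1903, 0.1073]
ee_rot: [0.0, -0.04, 0.999, 0.0]
contact_force: [0.6, -0.2, 0.4]
width: 0.0003
now local tip [-64.6  -0.2  88.3] t 7.15 F [ 0.6 -0.2  0.4]
```

View pics/s6.png

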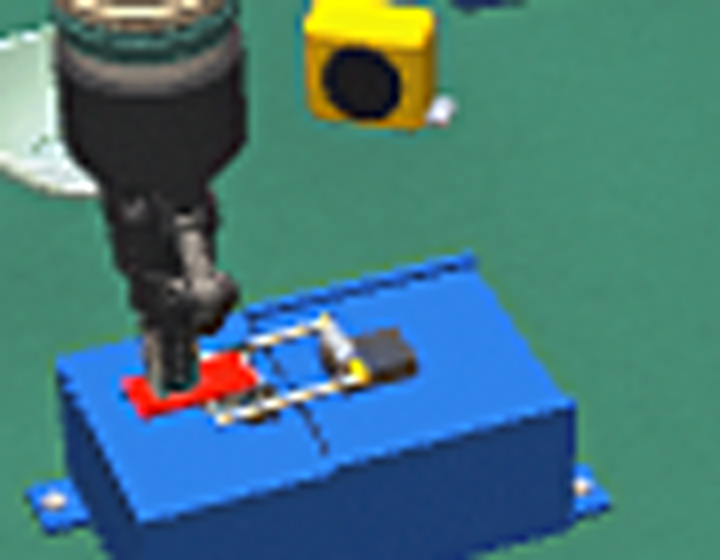

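The lever looks flat, but no force registers. I'll press on in 1 mm steps until it bears.

```bash
python3 -m jog '[0,0,0.5,0,0,0, 0,0,1,0,0,0, 0,0,1,0,0,0]'; python3 -m jog '[0,0,0.5,0,0,0, 0,0,1,0,0,0, 0,0,1,0,0,0]';
```

```text
clock: 7.58
position: [0.4917, 0.1904, 0.107]
ee_rot: [0.0, -0.04, 0.999, 0.0]
contact_force: [-0.9, -0.3, 4.9]
width: 0.0002
clock: 7.95
position: [0.4916, 0.1904, 0.1068]
ee_rot: [0.001, -0.04, 0.999, 0.0]
contact_force: [-2.9, -1.6, 10.6]
width: -0.0002
```

It now bears with about 10 N at the stop. I'll retreat straight up and back, then check.

```bash
python3 -m jog '[0,0,-10,0,0,0, 0,0,-40,0,0,0, 20,0,-90,0,0,0, 60,0,-140,0,0,0, 110,0,-150,0,0,0, 150,0,-150,0,0,0, 150,0,-150,0,0,0, 150,0,-150,0,0,0]'; python3 - <<'E'
from h import *
for n,(a,b,c,e) in dict(side=(140,200,230,300),top=(175,265,175,245)).items():
  d=get_image(n);cv2.imwrite(f'pics/{n}f.png',d['frame'][:,:,::-1]);cv2.imwrite(f'pics/{n}7.png',cv2.resize(d['frame'][a:b,c:e,::-1],None,fx=6.6,fy=6.6,interpolation=cv2.INTER_CUBIC))
E
```

```text
clock: 8.95
position: [0.3427, 0.1784, 0.2557]
ee_rot: [0.001, -0.04, 0.999, 0.0]
contact_force: [-0.4, 0.2, -0.1]
width: -0.0002
```

View pics/side7.png

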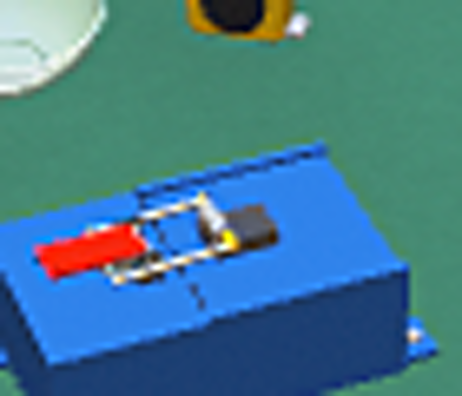

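View pics/top7.png

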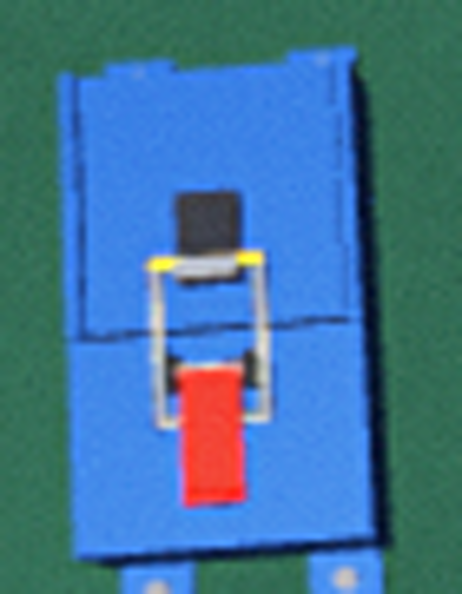

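View pics/topf.png

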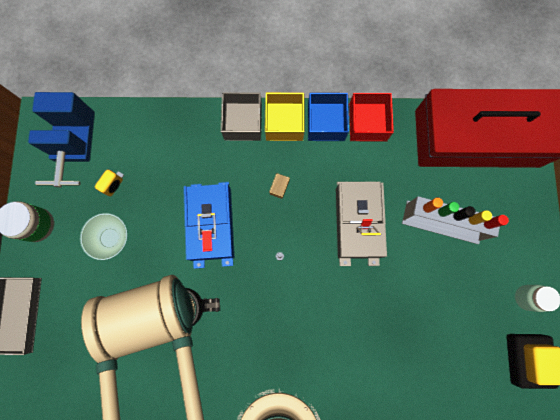

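The lever is flat at (212,435), the bar is behind the hook at (207,262), the lid gap is only a thin line, and the other objects haven't moved. Handing in.

```bash
python3 -c "
from rig import *
sign_off();print(get_state()['clock'])"
```

```text
the job is handed in; nothing more can be done
the job is handed in; nothing more can be done
```

The blue box is latched shut, and I handed the job in at about 9 s of the 35 s allowed. With the closed fingertips I pushed the loop past upright. It fell behind the keeper hook while the lever was still raised. I then swung the lever over and pressed it flat, about 10 N at its stop, and backed the arm off.

My last pictures show the lever lying flat after I let go, the crossbar seated behind the hook and the lid gap closed to a thin line. I judged these by eye and did not measure the lid gap or lever angle to the millimetre. The grey latch and the loose objects look unmoved in the last top view. The force reading with the arm clear was about zero, and none of these checks failed or disagreed.

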